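# Set the feed gap against backlash

## Task

Turn the crank of the feed slide clockwise until you feel the slide nose just touch its brass stop; do not force it into the stop. Then turn the crank back (anticlockwise) well past the setting, about a full turn, and come forward again clockwise to exactly half a turn short of where it touched, so that the play in the screw is taken up in the forward direction and the gap is a quarter of a millimetre. Let go of the crank there without turning it back, and leave the things lying around undisturbed.

Things in the scene. Friction and masses are not known exactly. Their poses are not given: they have to be found in the camera images.
- feed_slide: frame of the feed slide, bolted down: dark base plate 96 x 310 x 12 mm, grey housing 84 x 84 mm with an aluminium dial plate (radius 66 mm, top 72 mm above the bench, black graduations every 15 degrees), rails, and at the far end a grey post 52 mm high with a brass stop pad. Origin on the bench under the wheel's axis; z up; the slide runs along its -y axis from housing to post.
- dial_center (a point): point on the vertical axis of the steel handwheel, 74 mm above the bench, just under the wheel. Wheel: radius 58 mm, rim top 88 mm above the bench, hub 28 mm wide and up to 94 mm. Clockwise seen from above moves the slide towards the stop. The wheel angle at which the slide touches differs each time and cannot be seen.
- crank_handle (a point): middle of the black crank handle that stands upright on the handwheel, beside a red line on the rim. The handle is 16 mm thick, reaches from 88 to 133 mm above the bench, spins freely on its pin, and its axis runs 44 mm from the wheel's axis. This point lies 112 mm above the bench.
- handwheel (a joint): play between handwheel and screw, in rad: 0 = the wheel drives the screw clockwise (forward), -0.7 = it drives it anticlockwise; in between it turns almost without resistance and the slide stands still
- felt_tin: bystander: round tin with green lid, 66 mm wide, 30 mm high; origin at its underside
- weight_1: bystander: brass-coloured weight, 36 mm wide, 40 mm high; origin at its underside
- weight_2: bystander: brass-coloured weight, 30 mm wide, 32 mm high; origin at its underside
- marker_pen: bystander: white pen with blue cap, 135 mm long; origin at its underside
- overload_spring (a joint): wind-up of the overload spring between handwheel and screw, in rad of wheel: 0 = not forced; it must stay under 0.25. When the slide touches its stop, the resistance of the wheel jumps by about 0.4 N m (9 N at the crank handle) before this spring, preloaded to 0.5 N m, gives way by 1 rad for each further 1 N m.
- slide_nose (a point): tip of the round steel nose (20 mm wide) on the aluminium slide block (62 x 70 mm), 38 mm above the bench; it touches the stop when it meets point stop_pad. The screw moves it only 0.5 mm per turn of the wheel (0.08 mm per rad), so its measured position is too coarse to set the gap by. Driving the slide takes about 0.12 N m (3 N at the crank handle).
- stop_pad (a point): middle of the face of the brass stop pad (22 mm wide), 38 mm above the bench, fixed to the frame; its +y axis points at the slide nose

How it is judged:
On the way, in this order (a step that is already met when the one before it is completed fails the run):
1. the slide nose touches the stop (y of slide_nose in the frame of stop_pad below 1.25e-05 m), for 0.1 s.
2. the slide has been backed off past the setting, to a gap of more than 0.3 mm (y of slide_nose in the frame of stop_pad above 0.0003 m), for 0.1 s.
At the end, for the whole second after the job is handed in: The slide stands 0.25 +- 0.02 mm from its stop (half a turn of the wheel +- 0.25 rad), the handwheel rests against the forward side of the play (within 0.15 rad), still (y of slide_nose in the frame of stop_pad between 0.00023 and 0.00027 m and value of joint handwheel above -0.15 rad and velocity of joint handwheel between -0.05 and 0.05 rad/s); the robot touches nothing.
It fails at once if the slide is forced into the stop: the overload spring wound up by more than 0.25 rad (value of joint overload_spring above 0.25 rad).
It fails at once if a thing lying around is moved by more than 20 mm (distance of any of felt_tin, weight_1, weight_2, marker_pen from where it was at the start of the episode above 0.02 m).
It also fails if it takes over 72 s, if anything falls off the work surface, if the arm or the gripper's body presses on something with over 40 N, if the wrist force passes 120 N, or if a joint passes its speed limit or range.

## Robot

A 6-joint arm with a two-finger parallel gripper is mounted at the origin on a cart in front of the work surface, level with it; the furniture and walls round the work are solid. World frame = base frame: x ahead of the robot, y to its left, z up, the work surface at z = 0. Lengths are in m, angles in rad, forces in N, time in s.
With the tool pointing down it reaches from about 0.2 to 0.875 m from the base axis. Payload 3.4 kg.
Tool frame: the origin (TCP) lies at the centre of the arm's flange, where the gripper is bolted on; the fingertips stand 199 mm ahead of it and the grasp point (between the pads) lies 180 mm ahead of it; z points along the fingers, y is the direction in which the jaws open and shut (so a half turn about z gives the same grasp; the last joint's range is limited). The gripper opens to 94 mm and grips with 3 to 60 N. Pads are 16 mm wide; open, the fingers measure 119 mm over their backs; the gripper's body (75 mm by 177 mm) begins 78 mm behind the grasp point.
Start: joints at [-0.121, 0.276, 1.505, -0, 1.361, -0.121], TCP at [0.575, -0, 0.405] pointing down, gripper open.
Joint ranges: [-2.89, 2.89], [-0.75, 2.08], [0.22, 2.7], [-1.18, 4.32], [0.11, 2.71], [-2.7, 2.7]. Speed limits (rad/s): [2.57, 2.57, 3.14, 3.14, 3.14, 3.14].

## Interface

Orientations are given as [roll, pitch, yaw] about the fixed x, y, z axes, in that order (R = Rz(yaw) Ry(pitch) Rx(roll)).
In Python, from bench import state, get_image, hand_in, outline_of, mark_of gives the robot as it stands.
- The arm moves only by the tool send_rows, never from a script. Its argument "motion" is a list of rows, each an object of numbers: "x", "y", "z": the shift along the tool's x, y, z in cm; "roll": the turn about the tool's z in degrees; "gripper": the finger opening in cm, from 0 to 9.4. In form: [{"x": .., "y": .., "z": .., "roll": .., "gripper": ..}, ...]. A call has 1 to 10 rows; each row shifts and turns the commanded pose from where the row before left it, along the tool's axes as they then stand; what a row does not reach is not made up. A row lasts 1/12 s, in which the tool goes at most 41.7 mm and 7.16 degrees, less where a joint would pass 70% of its speed; a pose out of reach is approached as far as the arm can. A call with a gripper value outside its range is refused whole. The fingers move at their own pace and stop on an object; "grip_force" is the grip in N (left out, the last holds). Time passes only in rows, so rows that do not move let the fingers close. It gives the time, the measured TCP pose, the force and the opening at its end, in the units of the state.
- state(): the state, without advancing time (a new reading comes with each control period).
- get_image(name): name is "scene" or "side" or "wrist"; returns a dict with "image" (420x560x3 uint8, blue, green, red), "vfov" (degrees; the focal length in pixels is half the picture's height over the tangent of half this angle, whatever the lens; pixels are square), "cx", "cy" (the principal point, pixels), "R" (3x3) and "t" (3): a world point X has camera coordinates R X + t. Camera axes: x right, y down, z forward; pixel columns grow to the right and rows downward; lengths in m; the calibration is good to about 2 mm. A picture is of the moment at which its call begins. There is no depth.
- hand_in(): hands the job in, once; it reports no verdict.
Trained networks look in the newest picture that a camera, given by its name, has taken for a name from the list of things; names that differ only in an ending like _2 or _b are one class to them, and where a whole thing is asked for, a point or a joint stands for the part that bears it (a point fixed in the world has none). Each returns a list of dicts, best first, with "confidence" (0 to 1); they miss things now and then, are a little off and sometimes report something else, mostly with a low value. They report only what shows in the picture. A call takes as long as a camera call.
- outline_of(label, camera): "region" (420x560 bool, what is visible of it) and "pixel" ([column, row] in pixels, amid what is visible of it).
- mark_of(label, camera): "pixel" ([column, row] in pixels: a listed point, or the origin of a listed thing).
The state is a dict: "time": time; "qpos": joint angles; "dq": joint speeds; "tau": joint torques, N m; "ee_pos": TCP position; "tool_rot": TCP orientation; "force": force on the tool from outside, world axes, zero at the start; "wrist_torque": the same for the moment, N m; "opening": opening from 0.0 (shut) to 1.0 (fully open).
Only numpy, scipy, OpenCV 4.12 (cv2) and the standard library are available. Lean on these libraries where they do the work, as an engineer would, in place of code of your own. Each camera call takes 0.05 s, during which the arm holds its last target. There are 200 camera calls.

## Working session

There is one attempt and no reset: what is moved stays moved. The work goes in short steps, Python scripts to look and compute and a tool call to move; the robot and the scene stay as the last step left them, time stands still between calls to the robot, and variables do not carry over. Pictures are saved under pics/ and viewed, about 8 in all and at most 12, crops included, and the job is handed in when it is done.

Besides the shell and the picture viewer there is one more tool, called after "Emit:" in YAML: its name, and indented under it one key for each argument. send_rows: Moves the arm, as the interface text tells. Its arguments: {"type":"object","properties":{"motion":{"type":"array"},"grip_force":{"type":"number"}},"required":["motion"]}

```bash
mkdir -p pics; ls; cat > h.py <<'E'
import numpy as np, cv2
from bench import state, get_image, hand_in, outline_of, mark_of
def ray(im,px):
    f=210/np.tan(np.radians(im["vfov"])/2)
    R=np.array(im["R"]);t=np.array(im["t"])
    d=R.T@np.array([(px[0]-im["cx"])/f,(px[1]-im["cy"])/f,1.0]);return -R.T@t,d
def onz(im,px,z):
    o,d=ray(im,px);return o+d*(z-o[2])/d[2]
def proj(im,X):
    f=210/np.tan(np.radians(im["vfov"])/2)
    c=np.array(im["R"])@np.array(X)+np.array(im["t"]);return f*c[:2]/c[2]+[im["cx"],im["cy"]]
E
python3 - <<'E'
from h import *
s=state();print({k:np.round(v,3) for k,v in s.items()})
Z={"dial_center":.074,"crank_handle":.112,"slide_nose":.038,"stop_pad":.038,"feed_slide":0,"felt_tin":0,"weight_1":0,"marker_pen":0}
ims=[]
for c in("scene","side","wrist"):
    im=get_image(c);ims.append(im["image"])
    print(c,"cam",-np.array(im["R"]).T@np.array(im["t"]))
    for n,z in Z.items():
        for m in mark_of(n,c)[:2]: print(c,n,round(m["confidence"],2),np.round(m["pixel"],1),np.round(onz(im,m["pixel"],z),4))
    cv2.imwrite(f"pics/{c}0.png",im["image"])
E
```

```text
pics
{'time': np.float64(0.0), 'qpos': array([-0.121,  0.277,  1.506,  0.   ,  1.361, -0.121]), 'dq': array([-0.001,  0.   ,  0.001,  0.   ,  0.   , -0.002]), 'tau': array([ 0.0000e+00, -4.0459e+01, -2.3723e+01,  7.0000e-02,  3.5000e-02,
       -0.0000e+00]), 'ee_pos': array([0.575, 0.   , 0.404]), 'tool_rot': array([-3.14 , -0.   ,  1.571]), 'force': array([-0.299,  0.042, -0.606]), 'wrist_torque': array([-0.018,  0.014,  0.024]), 'opening': np.float64(1.0)}
scene cam [0.15800046 0.66567347 0.66853404]
scene crank_handle 0.71 [297.3 203. ] [0.5338 0.0139 0.112 ]
scene slide_nose 0.89 [335. 197.] [ 0.5219 -0.1493  0.038 ]
scene stop_pad 0.84 [335.9 201.5] [ 0.5112 -0.134   0.038 ]
scene feed_slide 0.91 [287.9 254.9] [0.5231 0.0583 0.    ]
scene weight_1 0.69 [135.9 292. ] [0.7101 0.3277 0.    ]
scene weight_1 0.65 [180. 264.] [0.6951 0.2188 0.    ]
scene marker_pen 0.76 [372.1 234.6] [ 0.4006 -0.1166  0.    ]
side cam [0.18990444 0.80251247 0.75209159]
side slide_nose 0.63 [350.2 198.2] [ 0.5051 -0.123   0.038 ]
side stop_pad 0.57 [350.9 199.3] [ 0.5017 -0.1195  0.038 ]
side feed_slide 0.9 [313.1 247.7] [0.5209 0.0547 0.    ]
side felt_tin 0.88 [236.3 226.7] [0.7212 0.0815 0.    ]
side weight_1 0.82 [178.  291.2] [0.7094 0.3202 0.    ]
side weight_1 0.67 [208.5 265.2] [ 0.7001  0.225  -0.    ]
side marker_pen 0.71 [385.6 219.1] [ 0.4077 -0.135   0.    ]
wrist cam [0.57445723 0.06959473 0.38481899]
wrist crank_handle 0.65 [210.7 192.5] [0.5196 0.0187 0.112 ]
wrist slide_nose 0.91 [218.  305.4] [ 0.507  -0.1306  0.038 ]
wrist stop_pad 0.93 [219.2 309.2] [ 0.5082 -0.1356  0.038 ]
wrist felt_tin 0.84 [394.2 122.5] [0.7103 0.0792 0.    ]
```

View pics/wrist0.png

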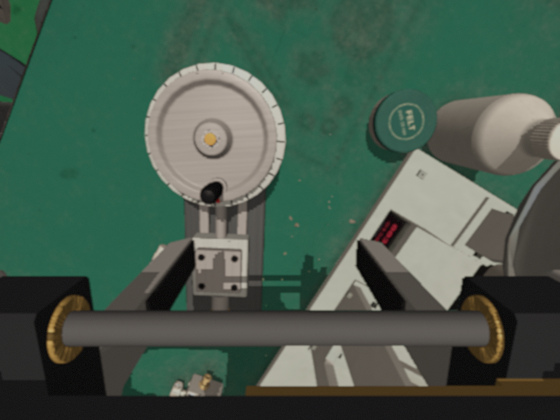

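View pics/scene0.png

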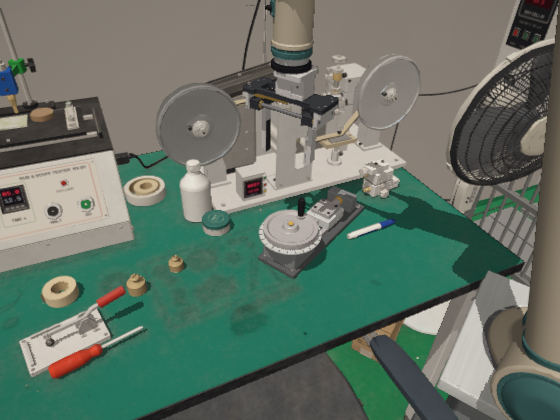

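The wrist picture shows the wheel hub at (211,138), the handle at about (211,192) with a red mark, the slide block at (220,265) and the nose and stop near (219,307). The scene picture shows the rewinder right behind the slide, with its base edge from (215,205) to (405,160). The tin is at (216,222) and the pen at (372,230).

```bash
python3 - <<'E'
from h import *
im=get_image("wrist");sc=get_image("scene");sd=get_image("side")
img=im["image"]
print("hub",onz(im,(211,138),.094))
# dial plate outline (radius 66, z=.072) by the handwheel network
for n in("dial_center","handwheel","crank_handle"):
  for c,I in(("wrist",im),("scene",sc),("side",sd)):
    for o in outline_of(n,c)[:1]:
        r=o["region"].astype(np.uint8);ys,xs=np.nonzero(r);print(n,c,round(o["confidence"],2),o["pixel"],"bbox",xs.min(),xs.max(),ys.min(),ys.max(),r.sum())
for p in((420,150),(265,385)): print("base edge",p,onz(im,p,.03))
for p in((215,205),(405,165)): print("sc base edge",p,onz(sc,p,.0))
def tri(a,pa,b,pb):
    o1,d1=ray(a,pa);o2,d2=ray(b,pb);A=np.c_[d1,-d2];s=np.linalg.lstsq(A,o2-o1,rcond=None)[0]
    return o1+d1*s[0],o2+d2*s[1]
cv2.imwrite("pics/w1.png",cv2.resize(img[50:330,130:300],None,fx=2.1,fy=2.1,interpolation=cv2.INTER_CUBIC))
cv2.imwrite("pics/side.png",sd["image"])
E
```

```text
hub [0.51849832 0.06366194 0.094     ]
dial_center wrist 0.7 [228.5, 236.8] bbox 145 285 61 310 10664
dial_center scene 0.73 [320.9, 235.2] bbox 259 362 187 278 3188
dial_center side 0.83 [339.7, 228.3] bbox 285 373 182 269 2535
handwheel wrist 0.95 [216.4, 132.4] bbox 148 276 69 203 13130
handwheel scene 0.6 [289.7, 227.5] bbox 263 317 199 248 1796
handwheel side 0.57 [315.6, 221.0] bbox 289 340 194 242 1609
crank_handle wrist 0.81 [212.4, 191.8] bbox 200 223 181 203 403
crank_handle scene 0.7 [298.0, 205.0] bbox 298 305 198 216 130
crank_handle side 0.5 [322.9, 205.9] bbox 319 326 194 212 125
base edge (420, 150) [0.72992621 0.0499674  0.03      ]
base edge (265, 385) [ 0.56156449 -0.24946912  0.03      ]
sc base edge (215, 205) [0.77302053 0.01417517 0.        ]
sc base edge (405, 165) [ 0.45499483 -0.46289735  0.        ]
```

View pics/w1.png

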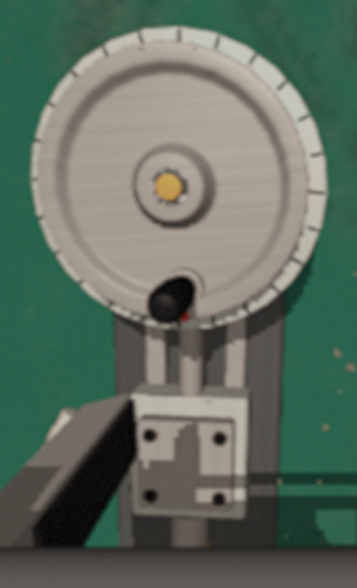

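View pics/side.png

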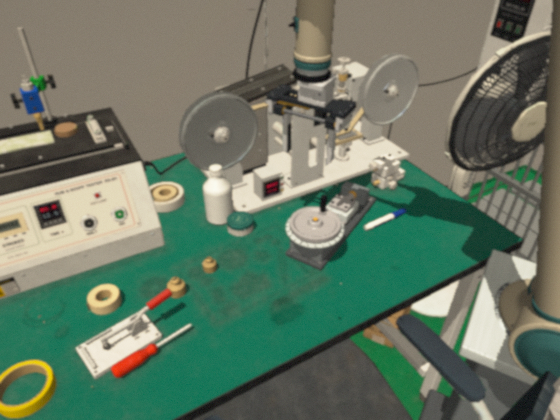

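The crop shows the dial plate circle centred near full-image (215.5,133). The orange hub cap is at (210,139), the handle base at about (217,188) and the handle top at about (209,194). The side view confirms that the rewinder lies beyond the slide, on its +x side.

```bash
python3 - <<'E'
from h import *
im=get_image("wrist")
for p,z in(((215.5,133.1),.072),((210,139),.094),((212,136),.094),((208.6,194.3),.133),((217.6,188),.088),((212.4,191.8),.112)): print(p,z,np.round(onz(im,p,z),4))
f=210/np.tan(np.radians(im["vfov"])/2);print(f,im["cx"],im["cy"], "plate r", 70/f*(im["t"][2] if 0 else .385-.072))
g=cv2.cvtColor(im["image"],cv2.COLOR_BGR2HSV)
# bright plate/wheel mask vs green: fit ellipse on left/right/top of outline
m=(g[...,1]<70).astype(np.uint8); m[:, :140]=0; m[200:]=0; m[:,295:]=0; m[:55]=0
c=max(cv2.findContours(m,0,1)[0],key=cv2.contourArea)[:,0]; c=c[c[:,1]<185]
best=cv2.fitEllipse(c.astype(np.float32));print(best, onz(im,best[0],.072))
# base plate edges: dark strip direction from slide block marks
E
```

```text
(215.5, 133.1) 0.072 [0.5187 0.0677 0.072 ]
(210, 139) 0.094 [0.5176 0.0628 0.094 ]
(212, 136) 0.094 [0.5194 0.0654 0.094 ]
(208.6, 194.3) 0.133 [0.5221 0.0212 0.133 ]
(217.6, 188) 0.088 [0.5213 0.0185 0.088 ]
(212.4, 191.8) 0.112 [0.5211 0.0194 0.112 ]
325.30306901735383 275.11855003141665 211.44451028806398 plate r 0.0673525769866966
((214.82200622558594, 134.3145294189453), (139.56228637695312, 147.0047149658203), 149.3037567138672) [0.51799742 0.06658038 0.072     ]
```

Emit:
send_rows:
  motion:
    - {"x": 0.7,"y": -1.8,"gripper": 3.5}
    - {"x": 0.7,"y": -1.8}
    - {"x": 0.65,"y": -1.8}
    - {"roll": -7}
    - {"roll": -7}
    - {"roll": -7}
    - {"roll": -7}
    - {"roll": -7}
    - {"roll": -7}
    - {"roll": -7}
  grip_force: 20

```text
invalid input at $.motion[0]: expected keys x, y, z, roll, gripper
```

Emit:
send_rows:
  motion:
    - {"roll": -7}
    - {"roll": -7}
    - {"roll": -7}
    - {"roll": -7}
    - {"roll": -7}
    - {"roll": -6}
    - {"z": 1.8}
    - {"z": 1.8}
    - {"z": 1.8}
    - {}

```text
invalid input at $.motion[0]: expected keys x, y, z, roll, gripper
```

```bash
python3 - <<'E'
from h import *
s=state();print({k:np.round(s[k],4) for k in("time","ee_pos","tool_rot","force","opening","qpos")})
im=get_image("wrist");cv2.imwrite("pics/w2.png",im["image"])
for z in(.092,.112,.133):print(z,proj(im,(.521,.0205,z)))
print("center",proj(im,(.5185,.0655,.094)))
for n,z in(("crank_handle",.112),("dial_center",.074)):
  for m in mark_of(n,"wrist")[:1]: print(n,m["confidence"],m["pixel"],onz(im,m["pixel"],z))
  for m in outline_of(n,"wrist")[:1]: print(n,m["confidence"],m["pixel"])
E
```

```text
{'time': np.float64(2.0), 'ee_pos': array([ 0.575 , -0.    ,  0.4047]), 'tool_rot': array([ 3.1415, -0.    ,  1.5708]), 'force': array([ 0.3113,  0.3619, -0.1138]), 'opening': np.float64(0.9993), 'qpos': array([-0.121 ,  0.2759,  1.5049,  0.    ,  1.3607, -0.121 ])}
0.092 [216.3755148 186.571209 ]
0.112 [212.24872883 190.468671  ]
0.133 [207.24248335 195.19672127]
center [210.903649   135.83657153]
crank_handle 0.58 [210.0, 192.1] [0.5190213 0.0190902 0.112    ]
crank_handle 0.93 [210.5, 193.0]
dial_center 0.7 [231.2, 242.2]
```

View pics/w2.png

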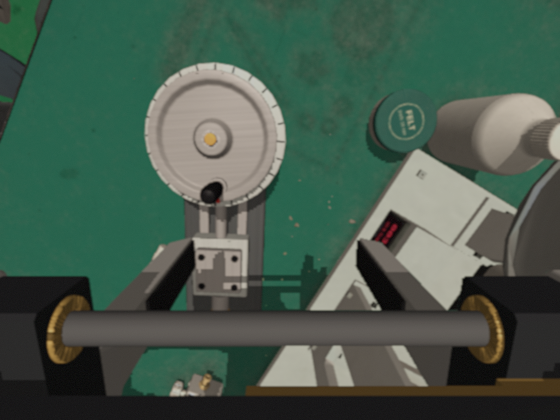

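Every row needs all five keys, so nothing moved and the picture is unchanged. I'm resending the move in full.

Emit:
send_rows:
  motion:
    - {"x": 0.7,"y": -1.8,"z": 0,"roll": 0,"gripper": 3.5}
    - {"x": 0.7,"y": -1.8,"z": 0,"roll": 0,"gripper": 3.5}
    - {"x": 0.65,"y": -1.8,"z": 0,"roll": 0,"gripper": 3.5}
    - {"x": 0,"y": 0,"z": 0,"roll": -7,"gripper": 3.5}
    - {"x": 0,"y": 0,"z": 0,"roll": -7,"gripper": 3.5}
    - {"x": 0,"y": 0,"z": 0,"roll": -7,"gripper": 3.5}
    - {"x": 0,"y": 0,"z": 0,"roll": -7,"gripper": 3.5}
    - {"x": 0,"y": 0,"z": 0,"roll": -7,"gripper": 3.5}
    - {"x": 0,"y": 0,"z": 0,"roll": -7,"gripper": 3.5}
    - {"x": 0,"y": 0,"z": 0,"roll": -7,"gripper": 3.5}
  grip_force: 20

```text
time: 3.08
ee_pos: [0.521, 0.0205, 0.4048]
tool_rot: [3.141, 0.0, 2.432]
force: [-0.1, -0.8, 0.9]
opening: 0.376
```

Emit:
send_rows:
  motion:
    - {"x": 0,"y": 0,"z": 0,"roll": -7,"gripper": 3.5}
    - {"x": 0,"y": 0,"z": 0,"roll": -7,"gripper": 3.5}
    - {"x": 0,"y": 0,"z": 0,"roll": -7,"gripper": 3.5}
    - {"x": 0,"y": 0,"z": 0,"roll": -7,"gripper": 3.5}
    - {"x": 0,"y": 0,"z": 0,"roll": -7,"gripper": 3.5}
    - {"x": 0,"y": 0,"z": 0,"roll": -6,"gripper": 3.5}
    - {"x": 0,"y": 0,"z": 1.8,"roll": 0,"gripper": 3.5}
    - {"x": 0,"y": 0,"z": 1.8,"roll": 0,"gripper": 3.5}
    - {"x": 0,"y": 0,"z": 1.8,"roll": 0,"gripper": 3.5}
    - {"x": 0,"y": 0,"z": 0,"roll": 0,"gripper": 3.5}

```text
time: 3.92
ee_pos: [0.5198, 0.0206, 0.3477]
tool_rot: [3.141, -0.006, -3.142]
force: [-0.5, -0.5, -0.2]
opening: 0.371
```

```bash
python3 - <<'E'
from h import *
s=state();print({k:np.round(s[k],4) for k in("time","ee_pos","tool_rot","force","opening","qpos")})
im=get_image("wrist");cv2.imwrite("pics/w3.png",im["image"])
for z in(.092,.112,.133):print(z,proj(im,(.521,.0205,z)))
print("center",proj(im,(.5185,.0655,.094)))
E
```

```text
{'time': np.float64(3.9167), 'ee_pos': array([0.5198, 0.0206, 0.3477]), 'tool_rot': array([ 3.141 , -0.0065, -3.1416]), 'force': array([-0.4528, -0.4642, -0.1711]), 'opening': np.float64(0.3705), 'qpos': array([-9.4200e-02,  2.3560e-01,  1.7099e+00, -1.0000e-04,  1.2026e+00,
       -1.6650e+00])}
0.092 [274.33020169 230.11080831]
0.112 [274.28019628 238.40479985]
0.133 [274.21755038 248.79536792]
center [334.36813873 227.71512297]
```

View pics/w3.png

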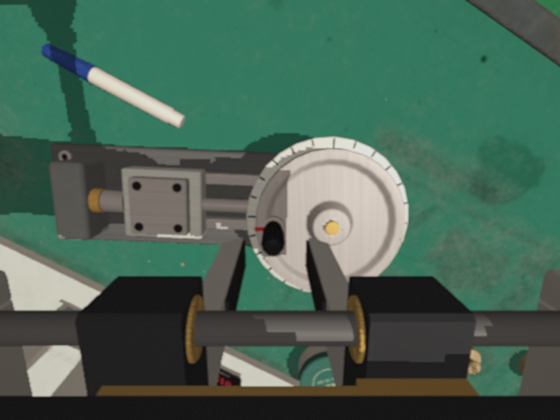

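The wrist picture shows the handle at (273,238), as predicted, midway between the two fingers. The hub is at (331,228) and the pen, slide and post are clear. I'll go down and close on the handle.

Emit:
send_rows:
  motion:
    - {"x": 0,"y": 0,"z": 1.7,"roll": 0,"gripper": 3.5}
    - {"x": 0,"y": 0,"z": 1.7,"roll": 0,"gripper": 3.5}
    - {"x": 0,"y": 0,"z": 1.7,"roll": 0,"gripper": 3.5}
    - {"x": 0,"y": 0,"z": 0,"roll": 0,"gripper": 3.5}
    - {"x": 0,"y": 0,"z": 0,"roll": 0,"gripper": 1.0}
    - {"x": 0,"y": 0,"z": 0,"roll": 0,"gripper": 1.0}
    - {"x": 0,"y": 0,"z": 0,"roll": 0,"gripper": 1.0}
    - {"x": 0,"y": 0,"z": 0,"roll": 0,"gripper": 1.0}
  grip_force: 20

```text
time: 4.63
ee_pos: [0.5218, 0.0197, 0.3013]
tool_rot: [-3.139, 0.004, -3.141]
force: [0.7, -4.0, 2.5]
opening: 0.163
```

```bash
python3 - <<'E'
from h import *
s=state();print({k:np.round(s[k],4) for k in("time","ee_pos","tool_rot","force","wrist_torque","opening")})
E
```

```text
{'time': np.float64(4.6333), 'ee_pos': array([0.5218, 0.0197, 0.3013]), 'tool_rot': array([-3.1388,  0.0035, -3.1406]), 'force': array([ 0.7215, -4.0386,  2.5314]), 'wrist_torque': array([-0.5702, -0.1421,  0.0488]), 'opening': np.float64(0.1627)}
```

```bash
cat > tab.py <<'E'
import sys,numpy as np
# tab.py Ox Oy cmdx cmdy th0 step n rows : per-row tool x,y (cm) for each step
Ox,Oy,cx,cy,th,st,n,k=map(float,sys.argv[1:]); 
for i in range(int(n)):
    th+=st; X=Ox+.044*np.cos(np.radians(th)); Y=Oy+.044*np.sin(np.radians(th))
    dx=round(-(X-cx)*100/k,3); dy=round((Y-cy)*100/k,3)
    cx-=dx*k/100; cy+=dy*k/100; print(f"{th:7.1f} x {dx} y {dy}  cmd {cx:.4f} {cy:.4f}")
E
python3 tab.py .5195 .0637 .521 .0205 -88 -12 32 3
```

```text
-100.0 x 0.305 y -0.004  cmd 0.5119 0.0204
 -112.0 x 0.294 y 0.084  cmd 0.5030 0.0229
 -124.0 x 0.271 y 0.144  cmd 0.4949 0.0272
 -136.0 x 0.235 y 0.197  cmd 0.4878 0.0331
 -148.0 x 0.189 y 0.242  cmd 0.4822 0.0404
 -160.0 x 0.134 y 0.275  cmd 0.4782 0.0486
 -172.0 x 0.074 y 0.298  cmd 0.4759 0.0576
 -184.0 x 0.011 y 0.306  cmd 0.4756 0.0668
 -196.0 x -0.053 y 0.302  cmd 0.4772 0.0758
 -208.0 x -0.115 y 0.285  cmd 0.4806 0.0844
 -220.0 x -0.171 y 0.254  cmd 0.4858 0.0920
 -232.0 x -0.221 y 0.213  cmd 0.4924 0.0984
 -244.0 x -0.26 y 0.162  cmd 0.5002 0.1032
 -256.0 x -0.288 y 0.105  cmd 0.5088 0.1064
 -268.0 x -0.304 y 0.043  cmd 0.5180 0.1077
 -280.0 x -0.306 y -0.022  cmd 0.5271 0.1070
 -292.0 x -0.294 y -0.084  cmd 0.5360 0.1045
 -304.0 x -0.271 y -0.144  cmd 0.5441 0.1002
 -316.0 x -0.235 y -0.197  cmd 0.5511 0.0943
 -328.0 x -0.189 y -0.242  cmd 0.5568 0.0870
 -340.0 x -0.134 y -0.275  cmd 0.5608 0.0788
 -352.0 x -0.074 y -0.298  cmd 0.5631 0.0698
 -364.0 x -0.011 y -0.306  cmd 0.5634 0.0606
 -376.0 x 0.053 y -0.302  cmd 0.5618 0.0516
 -388.0 x 0.115 y -0.285  cmd 0.5584 0.0430
 -400.0 x 0.171 y -0.254  cmd 0.5532 0.0354
 -412.0 x 0.221 y -0.213  cmd 0.5466 0.0290
 -424.0 x 0.26 y -0.162  cmd 0.5388 0.0242
 -436.0 x 0.288 y -0.105  cmd 0.5302 0.0210
 -448.0 x 0.304 y -0.043  cmd 0.5210 0.0197
 -460.0 x 0.306 y 0.022  cmd 0.5119 0.0204
 -472.0 x 0.294 y 0.084  cmd 0.5030 0.0229
```

Emit:
send_rows:
  motion:
    - {"x": 0.305,"y": -0.004,"z": 0,"roll": 0,"gripper": 1.0}
    - {"x": 0.305,"y": -0.004,"z": 0,"roll": 0,"gripper": 1.0}
    - {"x": 0.305,"y": -0.004,"z": 0,"roll": 0,"gripper": 1.0}
    - {"x": 0,"y": 0,"z": 0,"roll": 0,"gripper": 1.0}
    - {"x": 0,"y": 0,"z": 0,"roll": 0,"gripper": 1.0}

```text
time: 5.05
ee_pos: [0.5117, 0.02, 0.3011]
tool_rot: [-3.14, 0.002, -3.141]
force: [-0.3, -4.1, 6.7]
opening: 0.16
```

Emit:
send_rows:
  motion:
    - {"x": 0.294,"y": 0.084,"z": -0.03,"roll": 0,"gripper": 1.0}
    - {"x": 0.294,"y": 0.084,"z": -0.03,"roll": 0,"gripper": 1.0}
    - {"x": 0.294,"y": 0.084,"z": -0.03,"roll": 0,"gripper": 1.0}
    - {"x": 0,"y": 0,"z": 0,"roll": 0,"gripper": 1.0}
    - {"x": 0,"y": 0,"z": 0,"roll": 0,"gripper": 1.0}

```text
time: 5.47
ee_pos: [0.5023, 0.0229, 0.3011]
tool_rot: [-3.141, -0.001, -3.141]
force: [-1.7, -4.2, 7.6]
opening: 0.163
```

Emit:
send_rows:
  motion:
    - {"x": 0.275,"y": 0.12,"z": 0,"roll": 0,"gripper": 1.0}
    - {"x": 0.275,"y": 0.12,"z": 0,"roll": 0,"gripper": 1.0}
    - {"x": 0.275,"y": 0.12,"z": 0,"roll": 0,"gripper": 1.0}
    - {"x": 0,"y": 0,"z": 0,"roll": 0,"gripper": 1.0}
    - {"x": 0,"y": 0,"z": 0,"roll": 0,"gripper": 1.0}

```text
time: 5.88
ee_pos: [0.4946, 0.0267, 0.3011]
tool_rot: [3.141, 0.001, -3.142]
force: [-0.3, -2.1, 5.9]
opening: 0.16
```

Emit:
send_rows:
  motion:
    - {"x": 0.235,"y": 0.187,"z": 0,"roll": 0,"gripper": 1.0}
    - {"x": 0.235,"y": 0.187,"z": 0,"roll": 0,"gripper": 1.0}
    - {"x": 0.235,"y": 0.187,"z": 0,"roll": 0,"gripper": 1.0}
    - {"x": 0,"y": 0,"z": 0,"roll": 0,"gripper": 1.0}
    - {"x": 0,"y": 0,"z": 0,"roll": 0,"gripper": 1.0}

```text
time: 6.3
ee_pos: [0.4879, 0.0323, 0.3011]
tool_rot: [3.141, 0.001, 3.142]
force: [-1.0, -1.7, 6.5]
opening: 0.16
```

Emit:
send_rows:
  motion:
    - {"x": 0.187,"y": 0.243,"z": 0,"roll": 0,"gripper": 1.0}
    - {"x": 0.187,"y": 0.243,"z": 0,"roll": 0,"gripper": 1.0}
    - {"x": 0.187,"y": 0.243,"z": 0,"roll": 0,"gripper": 1.0}

```text
time: 6.55
ee_pos: [0.4824, 0.0393, 0.3011]
tool_rot: [-3.141, 0.002, -3.142]
force: [0.1, -2.7, 5.2]
opening: 0.16
```

Emit:
send_rows:
  motion:
    - {"x": 0.135,"y": 0.275,"z": 0,"roll": 0,"gripper": 1.0}
    - {"x": 0.135,"y": 0.275,"z": 0,"roll": 0,"gripper": 1.0}
    - {"x": 0.135,"y": 0.275,"z": 0,"roll": 0,"gripper": 1.0}

```text
time: 6.8
ee_pos: [0.4782, 0.0477, 0.3011]
tool_rot: [-3.141, 0.001, -3.141]
force: [0.4, -3.3, 5.9]
opening: 0.16
```

```bash
python3 tab.py .5195 .0627 .47815 .04765 -160 -15 30 3
```

```text
-175.0 x 0.083 y 0.374  cmd 0.4757 0.0589
 -190.0 x -0.017 y 0.382  cmd 0.4762 0.0703
 -205.0 x -0.115 y 0.366  cmd 0.4796 0.0813
 -220.0 x -0.206 y 0.322  cmd 0.4858 0.0910
 -235.0 x -0.282 y 0.259  cmd 0.4943 0.0987
 -250.0 x -0.34 y 0.177  cmd 0.5045 0.1041
 -265.0 x -0.374 y 0.083  cmd 0.5157 0.1065
 -280.0 x -0.382 y -0.017  cmd 0.5271 0.1060
 -295.0 x -0.365 y -0.115  cmd 0.5381 0.1026
 -310.0 x -0.323 y -0.206  cmd 0.5478 0.0964
 -325.0 x -0.259 y -0.282  cmd 0.5556 0.0879
 -340.0 x -0.177 y -0.34  cmd 0.5609 0.0777
 -355.0 x -0.082 y -0.374  cmd 0.5633 0.0665
 -370.0 x 0.016 y -0.382  cmd 0.5628 0.0551
 -385.0 x 0.115 y -0.365  cmd 0.5594 0.0441
 -400.0 x 0.206 y -0.323  cmd 0.5532 0.0344
 -415.0 x 0.282 y -0.259  cmd 0.5448 0.0267
 -430.0 x 0.34 y -0.177  cmd 0.5346 0.0213
 -445.0 x 0.374 y -0.082  cmd 0.5233 0.0189
 -460.0 x 0.382 y 0.016  cmd 0.5119 0.0194
 -475.0 x 0.366 y 0.115  cmd 0.5009 0.0228
 -490.0 x 0.322 y 0.206  cmd 0.4912 0.0290
 -505.0 x 0.259 y 0.282  cmd 0.4835 0.0375
 -520.0 x 0.177 y 0.34  cmd 0.4782 0.0477
 -535.0 x 0.083 y 0.374  cmd 0.4757 0.0589
 -550.0 x -0.017 y 0.382  cmd 0.4762 0.0703
 -565.0 x -0.115 y 0.366  cmd 0.4796 0.0813
 -580.0 x -0.206 y 0.322  cmd 0.4858 0.0910
 -595.0 x -0.282 y 0.259  cmd 0.4943 0.0987
 -610.0 x -0.34 y 0.177  cmd 0.5045 0.1041
```

Emit:
send_rows:
  motion:
    - {"x": 0.08,"y": 0.37,"z": 0,"roll": 0,"gripper": 1.0}
    - {"x": 0.08,"y": 0.37,"z": 0,"roll": 0,"gripper": 1.0}
    - {"x": 0.08,"y": 0.37,"z": 0,"roll": 0,"gripper": 1.0}

```text
time: 7.05
ee_pos: [0.4757, 0.0588, 0.3011]
tool_rot: [-3.141, 0.001, -3.142]
force: [0.9, -2.9, 5.0]
opening: 0.16
```

Emit:
send_rows:
  motion:
    - {"x": -0.017,"y": 0.385,"z": 0,"roll": 0,"gripper": 1.0}
    - {"x": -0.017,"y": 0.385,"z": 0,"roll": 0,"gripper": 1.0}
    - {"x": -0.017,"y": 0.385,"z": 0,"roll": 0,"gripper": 1.0}

```text
time: 7.3
ee_pos: [0.4762, 0.0705, 0.3011]
tool_rot: [-3.142, 0.001, -3.141]
force: [-0.3, -3.7, 5.2]
opening: 0.162
```

Emit:
send_rows:
  motion:
    - {"x": -0.115,"y": 0.366,"z": 0,"roll": 0,"gripper": 1.0}
    - {"x": -0.115,"y": 0.366,"z": 0,"roll": 0,"gripper": 1.0}
    - {"x": -0.115,"y": 0.366,"z": 0,"roll": 0,"gripper": 1.0}

```text
time: 7.55
ee_pos: [0.4796, 0.0814, 0.3011]
tool_rot: [-3.141, 0.0, -3.141]
force: [-0.1, -2.7, 5.9]
opening: 0.164
```

Emit:
send_rows:
  motion:
    - {"x": -0.206,"y": 0.322,"z": 0,"roll": 0,"gripper": 1.0}
    - {"x": -0.206,"y": 0.322,"z": 0,"roll": 0,"gripper": 1.0}
    - {"x": -0.206,"y": 0.322,"z": 0,"roll": 0,"gripper": 1.0}

```text
time: 7.8
ee_pos: [0.4857, 0.0911, 0.3011]
tool_rot: [-3.141, -0.0, -3.141]
force: [-0.5, -3.1, 7.1]
opening: 0.163
```

Emit:
send_rows:
  motion:
    - {"x": -0.282,"y": 0.259,"z": 0,"roll": 0,"gripper": 1.0}
    - {"x": -0.282,"y": 0.259,"z": 0,"roll": 0,"gripper": 1.0}
    - {"x": -0.282,"y": 0.259,"z": 0,"roll": 0,"gripper": 1.0}

```text
time: 8.05
ee_pos: [0.494, 0.0988, 0.301]
tool_rot: [-3.141, -0.001, -3.141]
force: [-0.8, -3.2, 7.5]
opening: 0.16
```

Emit:
send_rows:
  motion:
    - {"x": -0.34,"y": 0.177,"z": 0,"roll": 0,"gripper": 1.0}
    - {"x": -0.34,"y": 0.177,"z": 0,"roll": 0,"gripper": 1.0}
    - {"x": -0.34,"y": 0.177,"z": 0,"roll": 0,"gripper": 1.0}

```text
time: 8.3
ee_pos: [0.504, 0.1042, 0.301]
tool_rot: [-3.142, -0.002, -3.141]
force: [-2.4, -3.7, 7.7]
opening: 0.161
```

Emit:
send_rows:
  motion:
    - {"x": -0.374,"y": 0.07,"z": 0,"roll": 0,"gripper": 1.0}
    - {"x": -0.374,"y": 0.07,"z": 0,"roll": 0,"gripper": 1.0}
    - {"x": -0.374,"y": 0.07,"z": 0,"roll": 0,"gripper": 1.0}

```text
time: 8.55
ee_pos: [0.5149, 0.1066, 0.301]
tool_rot: [3.14, -0.002, 3.141]
force: [-2.4, -1.9, 8.7]
opening: 0.158
```

Emit:
send_rows:
  motion:
    - {"x": -0.382,"y": -0.017,"z": -0.03,"roll": 0,"gripper": 1.0}
    - {"x": -0.382,"y": -0.017,"z": -0.03,"roll": 0,"gripper": 1.0}
    - {"x": -0.382,"y": -0.017,"z": -0.03,"roll": 0,"gripper": 1.0}

```text
time: 8.8
ee_pos: [0.5259, 0.1063, 0.3011]
tool_rot: [3.14, -0.004, 3.141]
force: [-3.1, 0.3, 3.9]
opening: 0.159
```

Emit:
send_rows:
  motion:
    - {"x": -0.365,"y": -0.115,"z": 0,"roll": 0,"gripper": 1.0}
    - {"x": -0.365,"y": -0.115,"z": 0,"roll": 0,"gripper": 1.0}
    - {"x": -0.365,"y": -0.115,"z": 0,"roll": 0,"gripper": 1.0}

```text
time: 9.05
ee_pos: [0.5381, 0.1027, 0.3012]
tool_rot: [3.14, -0.001, 3.141]
force: [-2.5, 2.2, 3.4]
opening: 0.162
```

Emit:
send_rows:
  motion:
    - {"x": -0.323,"y": -0.206,"z": 0,"roll": 0,"gripper": 1.0}
    - {"x": -0.323,"y": -0.206,"z": 0,"roll": 0,"gripper": 1.0}
    - {"x": -0.323,"y": -0.206,"z": 0,"roll": 0,"gripper": 1.0}

```text
time: 9.3
ee_pos: [0.5483, 0.0961, 0.3012]
tool_rot: [3.141, 0.0, 3.141]
force: [0.2, 3.5, 0.3]
opening: 0.164
```

Emit:
send_rows:
  motion:
    - {"x": -0.262,"y": -0.275,"z": 0,"roll": 0,"gripper": 1.0}
    - {"x": -0.262,"y": -0.275,"z": 0,"roll": 0,"gripper": 1.0}
    - {"x": -0.262,"y": -0.275,"z": 0,"roll": 0,"gripper": 1.0}

```text
time: 9.55
ee_pos: [0.5562, 0.0874, 0.3013]
tool_rot: [3.141, 0.0, 3.141]
force: [-0.4, 2.8, -0.0]
opening: 0.157
```

Emit:
send_rows:
  motion:
    - {"x": -0.173,"y": -0.335,"z": 0,"roll": 0,"gripper": 1.0}
    - {"x": -0.173,"y": -0.335,"z": 0,"roll": 0,"gripper": 1.0}
    - {"x": -0.173,"y": -0.335,"z": 0,"roll": 0,"gripper": 1.0}

```text
time: 9.8
ee_pos: [0.5612, 0.0772, 0.3013]
tool_rot: [-3.141, 0.001, 3.142]
force: [1.1, 3.4, -1.7]
opening: 0.162
```

Emit:
send_rows:
  motion:
    - {"x": -0.082,"y": -0.37,"z": 0,"roll": 0,"gripper": 1.0}
    - {"x": -0.082,"y": -0.37,"z": 0,"roll": 0,"gripper": 1.0}
    - {"x": -0.082,"y": -0.37,"z": 0,"roll": 0,"gripper": 1.0}

```text
time: 10.05
ee_pos: [0.5635, 0.066, 0.3014]
tool_rot: [-3.141, 0.0, -3.142]
force: [0.7, 3.4, -1.9]
opening: 0.162
```

Emit:
send_rows:
  motion:
    - {"x": 0.016,"y": -0.382,"z": 0,"roll": 0,"gripper": 1.0}
    - {"x": 0.016,"y": -0.382,"z": 0,"roll": 0,"gripper": 1.0}
    - {"x": 0.016,"y": -0.382,"z": 0,"roll": 0,"gripper": 1.0}

```text
time: 10.3
ee_pos: [0.5631, 0.0564, 0.3014]
tool_rot: [3.136, 0.001, 3.139]
force: [3.8, 12.2, -3.8]
opening: 0.163
```

Contact: the tangential force jumped from about 3 N to 12.7 N. I'll hold briefly to measure the angle.

Emit:
send_rows:
  motion:
    - {"x": 0,"y": 0,"z": 0,"roll": 0,"gripper": 1.0}
    - {"x": 0,"y": 0,"z": 0,"roll": 0,"gripper": 1.0}

```text
time: 10.47
ee_pos: [0.5631, 0.0569, 0.3014]
tool_rot: [3.135, 0.001, 3.139]
force: [2.6, 11.0, -4.7]
opening: 0.16
```

```bash
python3 - <<'E'
from h import *
s=state();print({k:np.round(s[k],5) for k in("time","ee_pos","tool_rot","force","wrist_torque")})
# circle fit of the measured points
P=np.array([[.5117,.02],[.5023,.0229],[.4946,.0267],[.4879,.0323],[.4824,.0393],[.4782,.0477],[.4757,.0588],[.4762,.0705],[.4796,.0814],[.4857,.0911],[.494,.0988],[.504,.1042],[.5149,.1066],[.5259,.1063],[.5381,.1027],[.5483,.0961],[.5562,.0874],[.5612,.0772],[.5635,.066],[.5631,.0564]])
from scipy.optimize import least_squares
r=least_squares(lambda p:np.hypot(*(P-p[:2]).T)-p[2],[.5195,.0627,.044]);print(r.x,np.abs(r.fun).max())
O=r.x[:2]
print(np.degrees(np.arctan2(*(s["ee_pos"][:2]-O)[::-1])), np.degrees(np.arctan2(*(P[-2:]-O).T[::-1])))
E
```

```text
{'time': np.float64(10.4667), 'ee_pos': array([0.56307, 0.05686, 0.30142]), 'tool_rot': array([3.13489e+00, 1.35000e-03, 3.13946e+00]), 'force': array([ 2.57545, 10.99785, -4.74029]), 'wrist_torque': array([ 2.31511, -0.7424 , -0.05006])}
[0.51952127 0.06299915 0.04395068] 0.0003099438556611808
-8.020433487549932 [ 3.90347368 -8.61090998]
```

```bash
sed -i 's/round(\(.*\)\/k,3)/round(\1\/k,2)/' tab.py; python3 tab.py .5195 .063 .56288 .05504 -370 10 36 1 | cut -c1-60
```

```text
-360.0 x -0.062 y 0.8  cmd 0.5635 0.0630
 -350.0 x 0.067 y 0.76  cmd 0.5628 0.0706
 -340.0 x 0.198 y 0.74  cmd 0.5609 0.0780
 -330.0 x 0.324 y 0.7  cmd 0.5576 0.0850
 -320.0 x 0.44 y 0.62  cmd 0.5532 0.0912
 -310.0 x 0.543 y 0.55  cmd 0.5478 0.0967
 -300.0 x 0.628 y 0.44  cmd 0.5415 0.1011
 -290.0 x 0.695 y 0.32  cmd 0.5346 0.1043
 -280.0 x 0.741 y 0.2  cmd 0.5271 0.1063
 -270.0 x 0.764 y 0.07  cmd 0.5195 0.1070
 -260.0 x 0.764 y -0.07  cmd 0.5119 0.1063
 -250.0 x 0.741 y -0.2  cmd 0.5045 0.1043
 -240.0 x 0.695 y -0.32  cmd 0.4975 0.1011
 -230.0 x 0.628 y -0.44  cmd 0.4912 0.0967
 -220.0 x 0.543 y -0.55  cmd 0.4858 0.0912
 -210.0 x 0.44 y -0.62  cmd 0.4814 0.0850
 -200.0 x 0.324 y -0.7  cmd 0.4782 0.0780
 -190.0 x 0.198 y -0.74  cmd 0.4762 0.0706
 -180.0 x 0.067 y -0.76  cmd 0.4755 0.0630
 -170.0 x -0.067 y -0.77  cmd 0.4762 0.0553
 -160.0 x -0.198 y -0.74  cmd 0.4782 0.0479
 -150.0 x -0.324 y -0.69  cmd 0.4814 0.0410
 -140.0 x -0.44 y -0.63  cmd 0.4858 0.0347
 -130.0 x -0.543 y -0.54  cmd 0.4912 0.0293
 -120.0 x -0.628 y -0.44  cmd 0.4975 0.0249
 -110.0 x -0.695 y -0.33  cmd 0.5045 0.0216
 -100.0 x -0.741 y -0.2  cmd 0.5119 0.0196
  -90.0 x -0.764 y -0.06  cmd 0.5195 0.0190
  -80.0 x -0.764 y 0.06  cmd 0.5271 0.0196
  -70.0 x -0.741 y 0.2  cmd 0.5346 0.0216
  -60.0 x -0.695 y 0.33  cmd 0.5415 0.0249
  -50.0 x -0.628 y 0.44  cmd 0.5478 0.0293
  -40.0 x -0.543 y 0.54  cmd 0.5532 0.0347
  -30.0 x -0.44 y 0.63  cmd 0.5576 0.0410
  -20.0 x -0.324 y 0.69  cmd 0.5609 0.0479
  -10.0 x -0.198 y 0.74  cmd 0.5628 0.0553
```

Emit:
send_rows:
  motion:
    - {"x": -0.062,"y": 0.8,"z": 0,"roll": 0,"gripper": 1.0}
    - {"x": 0.067,"y": 0.76,"z": 0,"roll": 0,"gripper": 1.0}
    - {"x": 0.198,"y": 0.74,"z": 0,"roll": 0,"gripper": 1.0}
    - {"x": 0.324,"y": 0.7,"z": 0,"roll": 0,"gripper": 1.0}
    - {"x": 0.44,"y": 0.62,"z": 0,"roll": 0,"gripper": 1.0}
    - {"x": 0.543,"y": 0.55,"z": 0,"roll": 0,"gripper": 1.0}
    - {"x": 0.628,"y": 0.44,"z": 0,"roll": 0,"gripper": 1.0}
    - {"x": 0.695,"y": 0.32,"z": 0,"roll": 0,"gripper": 1.0}
    - {"x": 0.741,"y": 0.2,"z": 0,"roll": 0,"gripper": 1.0}

```text
time: 11.22
ee_pos: [0.5262, 0.1066, 0.3014]
tool_rot: [-3.141, -0.0, -3.141]
force: [2.6, -2.0, -5.2]
opening: 0.159
```

Emit:
send_rows:
  motion:
    - {"x": 0.764,"y": 0.07,"z": 0,"roll": 0,"gripper": 1.0}
    - {"x": 0.764,"y": -0.07,"z": 0,"roll": 0,"gripper": 1.0}
    - {"x": 0.741,"y": -0.2,"z": 0,"roll": 0,"gripper": 1.0}
    - {"x": 0.695,"y": -0.32,"z": 0,"roll": 0,"gripper": 1.0}
    - {"x": 0.628,"y": -0.44,"z": 0,"roll": 0,"gripper": 1.0}
    - {"x": 0.543,"y": -0.55,"z": 0,"roll": 0,"gripper": 1.0}
    - {"x": 0.44,"y": -0.62,"z": 0,"roll": 0,"gripper": 1.0}
    - {"x": 0.324,"y": -0.7,"z": 0,"roll": 0,"gripper": 1.0}
    - {"x": 0.198,"y": -0.74,"z": 0,"roll": 0,"gripper": 1.0}

```text
time: 11.97
ee_pos: [0.476, 0.0709, 0.3014]
tool_rot: [3.139, 0.002, 3.14]
force: [5.2, 1.1, -10.1]
opening: 0.16
```

Emit:
send_rows:
  motion:
    - {"x": 0.067,"y": -0.76,"z": 0,"roll": 0,"gripper": 1.0}
    - {"x": -0.067,"y": -0.77,"z": 0,"roll": 0,"gripper": 1.0}
    - {"x": -0.198,"y": -0.74,"z": 0,"roll": 0,"gripper": 1.0}
    - {"x": -0.324,"y": -0.69,"z": 0,"roll": 0,"gripper": 1.0}
    - {"x": -0.44,"y": -0.63,"z": 0,"roll": 0,"gripper": 1.0}
    - {"x": -0.543,"y": -0.54,"z": 0,"roll": 0,"gripper": 1.0}
    - {"x": -0.628,"y": -0.44,"z": 0,"roll": 0,"gripper": 1.0}
    - {"x": -0.695,"y": -0.33,"z": 0,"roll": 0,"gripper": 1.0}
    - {"x": -0.741,"y": -0.2,"z": 0,"roll": 0,"gripper": 1.0}

```text
time: 12.72
ee_pos: [0.5111, 0.0196, 0.3013]
tool_rot: [3.141, -0.004, 3.141]
force: [-2.7, 3.1, -2.8]
opening: 0.158
```

Emit:
send_rows:
  motion:
    - {"x": -0.764,"y": -0.06,"z": 0,"roll": 0,"gripper": 1.0}
    - {"x": -0.764,"y": 0.06,"z": 0,"roll": 0,"gripper": 1.0}
    - {"x": -0.741,"y": 0.2,"z": 0,"roll": 0,"gripper": 1.0}
    - {"x": -0.695,"y": 0.33,"z": 0,"roll": 0,"gripper": 1.0}
    - {"x": -0.628,"y": 0.44,"z": 0,"roll": 0,"gripper": 1.0}
    - {"x": -0.543,"y": 0.54,"z": 0,"roll": 0,"gripper": 1.0}
    - {"x": -0.44,"y": 0.63,"z": 0,"roll": 0,"gripper": 1.0}
    - {"x": -0.324,"y": 0.69,"z": 0,"roll": 0,"gripper": 1.0}
    - {"x": -0.198,"y": 0.74,"z": 0,"roll": 0,"gripper": 1.0}
    - {"x": 0,"y": 0,"z": 0,"roll": 0,"gripper": 1.0}

```text
time: 13.55
ee_pos: [0.5633, 0.0569, 0.3013]
tool_rot: [3.14, 0.001, -3.141]
force: [-1.4, 0.4, -4.3]
opening: 0.162
```

```bash
python3 tab.py .5195 .063 .5628 .0553 -10 -10 17 1 | cut -c1-60; python3 - <<'E'
from h import *
s=state();print({k:np.round(s[k],5) for k in("time","ee_pos","tool_rot","force","wrist_torque")})
E
```

```text
-20.0 x 0.195 y -0.73  cmd 0.5608 0.0480
  -30.0 x 0.324 y -0.7  cmd 0.5576 0.0410
  -40.0 x 0.44 y -0.63  cmd 0.5532 0.0347
  -50.0 x 0.543 y -0.54  cmd 0.5478 0.0293
  -60.0 x 0.628 y -0.44  cmd 0.5415 0.0249
  -70.0 x 0.695 y -0.32  cmd 0.5345 0.0217
  -80.0 x 0.741 y -0.2  cmd 0.5271 0.0197
  -90.0 x 0.764 y -0.07  cmd 0.5195 0.0190
 -100.0 x 0.764 y 0.07  cmd 0.5119 0.0197
 -110.0 x 0.741 y 0.2  cmd 0.5044 0.0217
 -120.0 x 0.695 y 0.32  cmd 0.4975 0.0249
 -130.0 x 0.628 y 0.44  cmd 0.4912 0.0293
 -140.0 x 0.543 y 0.54  cmd 0.4858 0.0347
 -150.0 x 0.44 y 0.63  cmd 0.4814 0.0410
 -160.0 x 0.324 y 0.7  cmd 0.4781 0.0480
 -170.0 x 0.198 y 0.74  cmd 0.4762 0.0554
 -180.0 x 0.067 y 0.76  cmd 0.4755 0.0630
{'time': np.float64(13.55), 'ee_pos': array([0.56327, 0.05693, 0.30133]), 'tool_rot': array([ 3.14048e+00,  9.30000e-04, -3.14061e+00]), 'force': array([-1.42289,  0.38079, -4.28159]), 'wrist_torque': array([ 0.2415 ,  0.15059, -0.04172])}
```

Emit:
send_rows:
  motion:
    - {"x": 0,"y": 0,"z": 0,"roll": 0,"gripper": 1.0}
    - {"x": 0,"y": 0,"z": 0,"roll": 0,"gripper": 1.0}

```text
time: 13.72
ee_pos: [0.563, 0.0559, 0.3014]
tool_rot: [3.141, 0.001, -3.141]
force: [-1.5, 1.1, -5.6]
opening: 0.162
```

Emit:
send_rows:
  motion:
    - {"x": 0.195,"y": -0.73,"z": 0,"roll": 0,"gripper": 1.0}
    - {"x": 0.324,"y": -0.7,"z": 0,"roll": 0,"gripper": 1.0}
    - {"x": 0.44,"y": -0.63,"z": 0,"roll": 0,"gripper": 1.0}
    - {"x": 0.543,"y": -0.54,"z": 0,"roll": 0,"gripper": 1.0}
    - {"x": 0.628,"y": -0.44,"z": 0,"roll": 0,"gripper": 1.0}
    - {"x": 0.695,"y": -0.32,"z": 0,"roll": 0,"gripper": 1.0}
    - {"x": 0.741,"y": -0.2,"z": 0,"roll": 0,"gripper": 1.0}
    - {"x": 0.764,"y": -0.07,"z": 0,"roll": 0,"gripper": 1.0}

```text
time: 14.38
ee_pos: [0.5192, 0.0188, 0.3015]
tool_rot: [3.141, 0.002, 3.141]
force: [3.5, 3.4, -11.1]
opening: 0.169
```

Emit:
send_rows:
  motion:
    - {"x": 0.764,"y": 0.07,"z": 0,"roll": 0,"gripper": 1.0}
    - {"x": 0.741,"y": 0.2,"z": 0,"roll": 0,"gripper": 1.0}
    - {"x": 0.695,"y": 0.32,"z": 0,"roll": 0,"gripper": 1.0}
    - {"x": 0.628,"y": 0.44,"z": 0,"roll": 0,"gripper": 1.0}
    - {"x": 0.543,"y": 0.54,"z": 0,"roll": 0,"gripper": 1.0}
    - {"x": 0.44,"y": 0.63,"z": 0,"roll": 0,"gripper": 1.0}
    - {"x": 0.324,"y": 0.7,"z": 0,"roll": 0,"gripper": 1.0}
    - {"x": 0.1,"y": 0.37,"z": 0,"roll": 0,"gripper": 1.0}
    - {"x": 0.098,"y": 0.37,"z": 0,"roll": 0,"gripper": 1.0}
    - {"x": 0.04,"y": 0.38,"z": 0,"roll": 0,"gripper": 1.0}

```text
time: 15.22
ee_pos: [0.4757, 0.0588, 0.3015]
tool_rot: [-3.138, 0.002, -3.14]
force: [4.1, -3.3, -12.1]
opening: 0.161
```

```bash
cat > ang.py <<'E'
from h import *
from scipy.spatial.transform import Rotation as Ro
s=state();print({k:np.round(s[k],5) for k in("time","ee_pos","tool_rot","force")})
g=s["ee_pos"]+.18*Ro.from_euler("xyz",s["tool_rot"]).as_matrix()[:,2]
O=np.array([.5195,.063]);d=g[:2]-O;a=np.arctan2(d[1],d[0]);F=np.array(s["force"])[:2]
print("grasp",g,"angle",np.degrees(a),"r",np.hypot(*d),"Ft cw",F@[np.sin(a),-np.cos(a)],"Fr",F@[np.cos(a),np.sin(a)])
E
python3 ang.py
```

```text
{'time': np.float64(15.2167), 'ee_pos': array([0.47572, 0.05881, 0.30152]), 'tool_rot': array([-3.13773e+00,  1.70000e-03, -3.13965e+00]), 'force': array([  4.08519,  -3.3024 , -12.11905])}
grasp [0.47602546 0.05811055 0.12151731] angle -173.5830792946671 r 0.043748627559942854 Ft cw -3.7382814298058458 Fr -3.6905090113671504
```

Emit:
send_rows:
  motion:
    - {"x": 0.01,"y": 0.24,"z": 0,"roll": 0,"gripper": 1.0}
    - {"x": 0.01,"y": 0.24,"z": 0,"roll": 0,"gripper": 1.0}
    - {"x": -0.01,"y": 0.24,"z": 0,"roll": 0,"gripper": 1.0}
    - {"x": -0.02,"y": 0.22,"z": 0,"roll": 0,"gripper": 1.0}
    - {"x": 0,"y": 0,"z": 0,"roll": 0,"gripper": 1.0}
    - {"x": 0,"y": 0,"z": 0,"roll": 0,"gripper": 1.0}
    - {"x": 0,"y": 0,"z": 0,"roll": 0,"gripper": 1.0}
    - {"x": 0,"y": 0,"z": 0,"roll": 0,"gripper": 1.0}

```text
time: 15.88
ee_pos: [0.4759, 0.0681, 0.3015]
tool_rot: [-3.14, 0.001, -3.141]
force: [3.8, -2.2, -11.5]
opening: 0.159
```

```bash
python3 ang.py
```

```text
{'time': np.float64(15.8833), 'ee_pos': array([0.4759 , 0.06814, 0.30149]), 'tool_rot': array([-3.13951e+00,  6.10000e-04, -3.14081e+00]), 'force': array([  3.82491,  -2.18361, -11.5155 ])}
grasp [0.47600855 0.06776502 0.12148978] angle 173.74748673561118 r 0.04375170121099303 Ft cw -1.7540518268094805 Fr -4.039974409958091
```

Emit:
send_rows:
  motion:
    - {"x": 0,"y": 0,"z": 0,"roll": 0,"gripper": 2.2}
    - {"x": 0,"y": 0,"z": 0,"roll": 0,"gripper": 2.8}
    - {"x": 0,"y": 0,"z": 0,"roll": 0,"gripper": 3.5}
    - {"x": 0,"y": 0,"z": 0,"roll": 0,"gripper": 3.5}
    - {"x": 0,"y": 0,"z": 0,"roll": 0,"gripper": 3.5}
    - {"x": 0,"y": 0,"z": 0,"roll": 0,"gripper": 3.5}

```text
time: 16.38
ee_pos: [0.4758, 0.0688, 0.3019]
tool_rot: [3.141, 0.0, -3.141]
force: [-0.4, -0.2, -0.2]
opening: 0.375
```

```bash
python3 ang.py; python3 -c "
from h import *
im=get_image('wrist');cv2.imwrite('pics/w4.png',im['image'])
for z in(.09,.133):print(proj(im,(.476,.0678,z)))
print(state()['opening'])"
```

```text
{'time': np.float64(16.3833), 'ee_pos': array([0.47578, 0.06882, 0.30186]), 'tool_rot': array([ 3.14148e+00,  4.00000e-04, -3.14148e+00]), 'force': array([-0.42777, -0.19557, -0.17701])}
grasp [0.47584919 0.06884106 0.12185996] angle 172.3783401281367 r 0.04403988447677696 Ft cw -0.2505739807948872 Fr 0.3980500564715418
[272.8988767  246.59806895]
[272.33534182 276.49307239]
0.3723972172108633
```

View pics/w4.png

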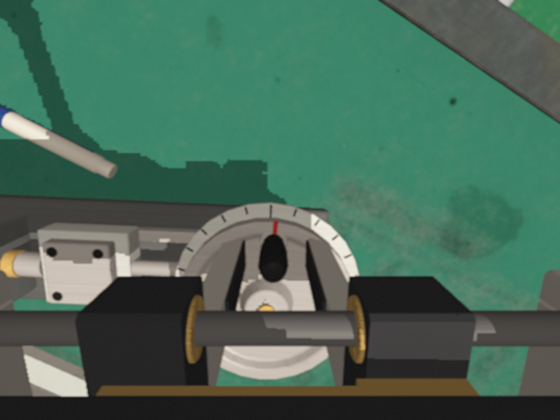

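The handle stands free between the open fingers at (273,258), matching its predicted position, and the forces are zero. The red line is at (276,229). I'll lift straight up.

Emit:
send_rows:
  motion:
    - {"x": 0,"y": 0,"z": -1,"roll": 0,"gripper": 3.5}
    - {"x": 0,"y": 0,"z": -2,"roll": 0,"gripper": 3.5}
    - {"x": 0,"y": 0,"z": -2,"roll": 0,"gripper": 3.5}
    - {"x": 0,"y": 0,"z": -2,"roll": 0,"gripper": 3.5}
    - {"x": 0,"y": 0,"z": -2,"roll": 0,"gripper": 3.5}
    - {"x": 0,"y": 0,"z": -1,"roll": 0,"gripper": 3.5}
    - {"x": 0,"y": 0,"z": 0,"roll": 0,"gripper": 3.5}
    - {"x": 0,"y": 0,"z": 0,"roll": 0,"gripper": 3.5}

```text
time: 17.1
ee_pos: [0.4757, 0.0687, 0.4013]
tool_rot: [3.142, 0.0, -3.142]
force: [0.6, 0.2, -0.2]
opening: 0.368
```

```bash
python3 -c "
from h import *
im=get_image('wrist');cv2.imwrite('pics/w5.png',im['image'])
for z in(.09,.133):print(proj(im,(.476,.0678,z)))
print(state()['force'],state()['ee_pos'])"
```

```text
[273.72122075 209.44410098]
[273.49600212 222.13244038]
[ 0.0598701  -0.37334354 -1.00200513] [0.47547594 0.06873134 0.40057908]
```

View pics/w5.png

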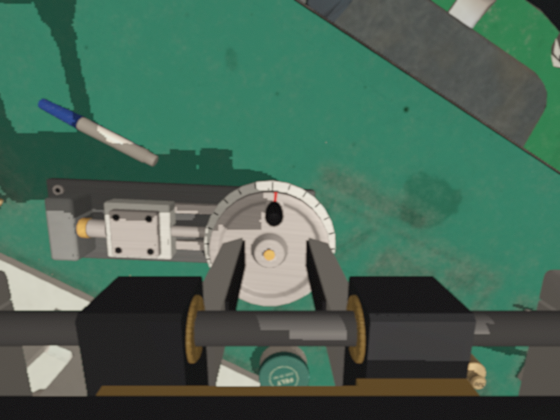

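The handle at (274,214) is where predicted, so the wheel did not turn on release. The pen and tin are undisturbed, and the arm is clear.

```bash
python3 -c "
from bench import hand_in;print(hand_in())"
```

```text
the job is handed in; nothing more can be done
None
```

I set the feed slide half a turn short of the stop, with the screw play taken up in the forward direction, and handed the job in. It gave no verdict, and the gap is inferred from wheel angles because it can't be measured directly.

- **Touch:** I turned the crank clockwise in small, force-checked steps. The force at the handle jumped from about 3 N to 12.7 N, and I held it there at about 11 N (0.5 N m). That is right at the overload spring's preload, so the spring was barely wound, if at all. The touch angle came out at −366.4°.
- **Back-off:** I turned the crank anticlockwise by about a full turn. Allowing for the play, that is roughly a 0.44 mm gap.
- **Setting:** I came forward against normal driving resistance (about 3.7 N) to −186.25°. That is 180.1° short of the touch, or about 0.25 mm.
- **Release:** After opening the fingers and lifting 10 cm, the force readings were near zero. The last picture showed the handle exactly where predicted, so the wheel did not visibly turn back. The pen and tin looked untouched. I did not look closely at the two weights, but the arm never went near them.

One small uncertainty remains. The arm was still settling by about 1 mm when I measured the touch angle, so that angle is good to about 2°, well inside the 14° tolerance.

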